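Hook the tea bin out from under the sealer guard and into the row

ROBOT

A 6-joint arm with a two-finger parallel gripper is mounted at the origin on the work surface. World frame = base frame: x ahead of the robot, y to its left, z up, the work surface at z = 0. Lengths are in m, angles in degrees, forces in N, time in s.
With the tool pointing down it reaches from about 0.325 to 0.775 m from the base axis. Payload 9.3 kg.
Tool frame: the origin (TCP) lies midway between the tips of the shut fingers; the grasp point (between the pads) lies bot.grip_point_offset behind it (bot.grip_point_offset is the distance from the TCP to the grasp point, in m); z points along the fingers, y is the line along which they close (so a half turn about z gives the same grasp; the last joint's range is limited). The gripper opens to 85 mm and grips with 20 to 120 N. Pads are 22 mm wide; open, the fingers measure 114 mm over their backs; the gripper's body (76 mm by 85 mm) begins 54 mm behind the grasp point. The pads swing forward as they close: fully open they stand 13 mm farther back than shut.
Start: joints at [-8.743, 14.817, 1.232, 76.415, 0, 81.257], TCP at [0.55, -0, 0.231] pointing down, gripper open.
Joint ranges: [-174.27, 174.27], [-52.1, 104.24], [-59.71, 78.15], [-110.17, 111.67], [-87.03, 83.33], [-180, 180]. Speed limits (degrees/s): [127.2, 127.2, 159.86, 180, 180, 180].

INTERFACE

Orientations are given as a 3x3 rotation matrix whose columns are the frame's x, y, z axes.
In Python, from cell import get_state, vision, bot gives the robot as it stands. The module is installed in compiled form; this text tells all that it offers.
- The arm moves only by the tool jog_arm, never from a script. Its argument "targets" is text: rows parted by semicolons, each of 5 numbers parted by spaces: the shift along the tool's x, y, z in m, then the turn about the tool's z in degrees, then the gripper's target within -1 to 1 (shut at 1, half-way at 0, fully open at -1). A call has 1 to 5 rows; each row shifts and turns the commanded pose from where the row before left it, along the tool's axes as they then stand; what a row does not reach is not made up. A row lasts 1/12 s, in which the tool goes at most 41.7 mm and 7.16 degrees, less where a joint would pass 70% of its speed; a pose out of reach is approached as far as the arm can. A call is refused whole if a number of a shift passes 0.0417 or a number of a turn 7.16, either way. A call with a gripper value outside its range is refused whole. The fingers move at their own pace and stop on an object; "grip_force" is the grip in N (left out, the last holds). Time passes only in rows, so rows that do not move let the fingers close. It gives the time, the measured TCP pose, the force, the opening and the grip force at its end, in the units of the state.
- get_state(): the state, without advancing time (a new reading comes with each control period).
- vision.capture(name): name is "scene" or "side" or "wrist"; returns the picture (420x560x3 uint8, blue, green, red); there is no depth.
- vision.calibration(name): a dict with "camera_matrix" (3x3 intrinsics, pixels), "rvec" (rotation vector, rad) and "tvec" (3), from world to camera coordinates, as OpenCV has them. Camera axes: x right, y down, z forward; pixel columns grow to the right and rows downward; lengths in m; the calibration is good to about 2 mm. A picture is of the moment at which its call begins: read the wrist's pose just before it. calibration takes no time and is no camera call; for the wrist camera it gives the pose at the moment of the call.
- bot.job_done(): hands the job in; it is judged then, once.
The state is a dict: "time": time; "q": joint angles; "qd": joint speeds; "effort": joint torques, N m; "ee_pos": TCP position; "ee_rot": TCP orientation; "contact_force": force on the tool from outside, world axes, zero at the start; "wrist_torque": the same for the moment, N m; "width": finger opening in m; "grip_force": force on a finger pad.
Only numpy, scipy, OpenCV 4.12 (cv2) and the standard library are available. Lean on these libraries where they do the work, as an engineer would, in place of code of your own. Each camera call takes 0.05 s, during which the arm holds its last target. There are 200 camera calls.

TASK

The white tea bin is stuck out of reach under the sealer's clear guard: take the red-handled hook, catch it inside the bin's front wall (the one facing the row) and, never touching the bin with the gripper or lifting it, drag it into the narrow gap between the two row bins until it rests gently but fully against the steel stop bar, square to it. The row bins may be nudged sideways but must stay upright beside it at the bar. Then set the hook back on its rest, handle on the wooden block and hook on the black mat, as you found it.

Things in the scene. Friction and masses are not known exactly. Their poses are not given: they have to be found in the camera images.
- bin: Open white bin, green band, 80 (x) x 110 (y) x 55 mm high, 0.2-0.4 kg, loose, walls and floor 4 mm. Origin: centre of underside. Front = its -y end. Over the last 25 mm at each end the sides taper to 60 mm wide; front wall flat over 60 mm, its inner face at y = -51, outer at -55 mm. Cartons fixed inside fill y = 5 to 47 mm, 58 mm high; ahead of them it is empty down to the floor.
- row_bin_a: Blue bin of the row, white band, same shape and size as the white bin (80 x 110 x 55 mm, cartons up to 58 mm), about 0.25 kg, loose, its -y end at the stop bar. Origin: centre of underside. Blue and grey may have changed places.
- row_bin_b: Grey bin of the row, white band, otherwise as the blue one. The gap between the two row bins is about 70 to 78 mm, narrower than the white bin (80 mm): its tapered nose nudges them apart as it is dragged in.
- stop: Fixed steel stop bar on the table, 300 (x) x 20 wide x 20 mm high, a green strip beside it. Origin: on the table, middle of the face against which the row stands; +y points away from that face, along the row bins towards the sealer. A bin fully home has its origin at y = 55 mm here, axes parallel to the bar's.
- sealer: Fixed steel bag sealer. Origin: on the table under the middle of its clear guard: a roof 270 (x) x 280 mm (y), top 169 mm high, underside 165 mm (155 mm at rails along its x = +-130 mm edges), open at its -y edge (y = -140 mm) between 12 mm posts at x = +-130. The 250 mm high machine body begins at y = +140 mm. The white bin's front stands 45 to 85 mm inside the -y edge (yaw aside).
- hook: Hook tool, 206 mm long, 0.16 kg, loose. Origin: 45 mm below the middle of the red handle's underside, level with the hook's lower end; +y towards the hook. Handle 24 (x) x 70 (y) mm, z = 45 to 95 mm, gripped across 24 mm. A bar 12 wide, z = 45 to 55 mm, runs to the hook: a plate 40 wide, 6 thick (y = 165 to 171 mm), from the bar down to z = 0. Mass centre at about y = 22 mm.
- hook_tip (a point): Bottom of the hook plate's inner face (the face towards the handle), at mid width: point (0, 165, 0) mm of the hook tool.
- tool_mat: Fixed tool rest: black mat 140 (x) x 280 (y) x 4 mm with a wooden block 50 (x) x 90 (y) mm on it, centred at y = -65 mm, its top 49 mm above the table. Origin: centre of the mat's underside. The tool stands with its handle on the block (middles within 15 mm) and the hook's lower end on the mat, pointing to +y: its origin is then 4 mm above this one.

How it is judged (in metres and radians):
On the way, in this order (a step that is already met when the one before it is completed fails the run):
1. the hook is down inside the white bin's front wall while the bin is still under the guard (x of hook_tip in the frame of bin between -0.03 and 0.03 m and y of hook_tip in the frame of bin between -0.055 and 0 m and z of hook_tip in the frame of bin between 0 and 0.05 m and distance of bin from where it was at the start of the episode below 0.04 m), for 0.1 s.
2. the white bin stands home against the stop bar between the two row bins (y of bin in the frame of stop below 0.0575 m and angle between the y axis of bin and the y axis of stop, either way round below 0.06 rad and height (world z) of each of bin, row_bin_a, row_bin_b below 0.006 m and angle between each of bin, row_bin_a, row_bin_b's own z axis and vertical below 0.05 rad and ((x of row_bin_a in the frame of bin between -0.1 and -0.074 m and x of row_bin_b in the frame of bin between 0.074 and 0.1 m) or (x of row_bin_b in the frame of bin between -0.1 and -0.074 m and x of row_bin_a in the frame of bin between 0.074 and 0.1 m)) and y of each of row_bin_a, row_bin_b in the frame of stop below 0.07 m and angle between the y axis of each of row_bin_a, row_bin_b and the y axis of stop, either way round below 0.12 rad), for 0.2 s.
At the end, for the whole second after the job is handed in: White bin flat, within 2.5 mm of the stop bar, square within 0.06 rad; a row bin upright on each side (centres 74-100 mm off), within 15 mm of the bar, square within 0.12 rad; hook level, its handle on the block and its hook end on the mat; all at rest (all of step 2 and x of hook in the frame of tool_mat between -0.03 and 0.03 m and y of hook in the frame of tool_mat between -0.125 and 0 m and x of hook_tip in the frame of tool_mat between -0.07 and 0.07 m and y of hook_tip in the frame of tool_mat between -0.14 and 0.14 m and angle between hook's own z axis and vertical below 0.1 rad and z of hook in the frame of tool_mat between 0 and 0.01 m and linear speed of each of bin, row_bin_a, row_bin_b, hook below 0.01 m/s); the robot touches nothing.
It fails at once if the gripper or arm touches the white bin (contact force between any of the fingers, the arm and bin above 0.5 N).
It fails at once if the white bin is pressed on the stop bar with more than 25 N (contact force between bin and stop above 25 N).
It fails at once if a bin is tipped (more than 0.3 rad) (angle between any of bin, row_bin_a, row_bin_b's own z axis and vertical above 0.3 rad).
It fails at once if the white bin is lifted off the table by more than 25 mm instead of dragged (height (world z) of bin above 0.025 m).
It also fails if it takes over 64 s, if anything falls off the work surface, if the arm or the gripper's body presses on something with over 40 N, if the wrist force passes 120 N, or if a joint passes its speed limit or range.

## Working session

There is one attempt and no reset: what is moved stays moved. The work goes in short steps, Python scripts to look and compute and a tool call to move; the robot and the scene stay as the last step left them, time stands still between calls to the robot, and variables do not carry over. Pictures are saved under pics/ and viewed, at most 10 in all, crops included, and the job is handed in when it is done.

Besides the shell and the picture viewer there is one more tool, called after "Call:" as a command line: name --argument value ..., lists and objects as JSON in quotes. jog_arm: Moves the arm, as the interface text tells. Its arguments: {"type":"object","properties":{"targets":{"type":"string"},"grip_force":{"type":"number"}},"required":["targets"]}

```bash
mkdir -p pics; cat > h.py <<'E'
import numpy as np, cv2
from cell import get_state, vision, bot
def P(name):
    c=vision.calibration(name); K=np.array(c['camera_matrix']);R,_=cv2.Rodrigues(np.array(c['rvec'],float));t=np.array(c['tvec'],float).ravel();return K,R,t
def ray(name,uv,z,cal=None):
    K,R,t=cal or P(name); o=-R.T@t
    uv=np.atleast_2d(np.array(uv,float)); d=(R.T@np.linalg.inv(K)@np.c_[uv,np.ones(len(uv))].T).T
    return o+d*((z-o[2])/d[:,2])[:,None]
def proj(name,X,cal=None):
    K,R,t=cal or P(name); p=(K@(R@np.atleast_2d(X).T+t[:,None])).T; return p[:,:2]/p[:,2:]
E
python3 - <<'E'
from h import *
for n in("scene","side"):
    im=vision.capture(n); cv2.imwrite(f"pics/{n}0.png",im); K,R,t=P(n); print(n,-R.T@t,R[2],K[0,0])
print(bot.grip_point_offset,get_state()['ee_rot'],get_state()['width'])
E
```

```text
scene [ 0.86266638 -0.52491943  0.72953679] [-0.3539958   0.52711098 -0.77255485] 436.98371195587583
side [ 0.94423873 -0.47166029  0.66648187] [-0.47492049  0.50782093 -0.71872695] 414.68461480378744
0.0187 [[-4.86570297e-05  9.99999301e-01 -1.18130226e-03]
 [ 9.99999983e-01  4.88646579e-05  1.75733922e-04]
 [ 1.75791523e-04 -1.18129369e-03 -9.99999287e-01]] 0.08552964523392834
```

View pics/scene0.png

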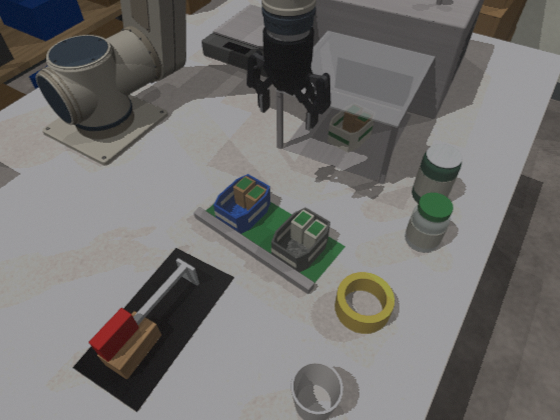

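View pics/side0.png

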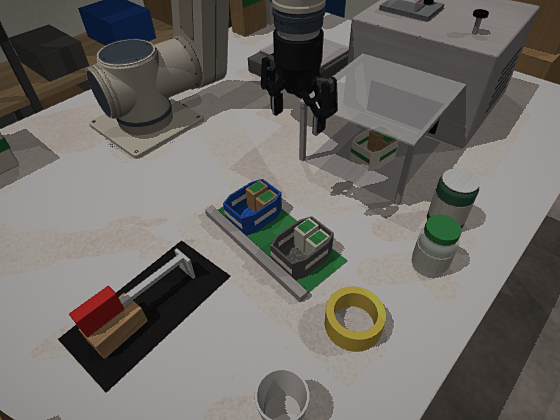

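The scene view shows the mat at about (80–234, 250–405) with the red handle at (115,335), and the bar running from (197,212) to (310,284). The blue bin is at (243,205), the grey one at (302,238) and the white bin under the guard at (350,127).

```bash
cat > m.py <<'E'
from h import *
def rect(n,mask,z):
    cs,_=cv2.findContours(mask,cv2.RETR_EXTERNAL,cv2.CHAIN_APPROX_NONE); c=max(cs,key=cv2.contourArea)
    w=ray(n,c[:,0,:],z)[:,:2]; r=cv2.minAreaRect((w*1000).astype(np.float32)); return np.round(r[0],1),np.round(r[1],1),round(r[2],1),np.round(cv2.boxPoints(r)).tolist()
E
python3 - <<'E'
from m import *
for n in("scene","side"):
    im=cv2.imread(f"pics/{n}0.png"); hsv=cv2.cvtColor(im,cv2.COLOR_BGR2HSV); H,S,V=cv2.split(hsv)
    roi=np.zeros_like(V); roi[230:415,50:245]=255
    mat=((V<50)).astype(np.uint8)*255&roi; mat=cv2.morphologyEx(mat,cv2.MORPH_CLOSE,np.ones((3,3)))
    red=(((H<8)|(H>172))&(S>150)&(V>130)).astype(np.uint8)*255&roi
    print(n,"mat",rect(n,mat,.004)); print("redtop",rect(n,red,.099))
s={"scene":[(197,212),(310,284)],"side":[(207,208),(305,297)]}
for n in s:
    print(n,"barends",ray(n,s[n],.02).round(3).tolist())
a=cv2.imread("pics/scene0.png"); b=cv2.imread("pics/side0.png")
c1=cv2.resize(a[170:290,190:350],None,fx=4,fy=4,interpolation=2)
c2=cv2.resize(a[90:170,300:420],None,fx=4,fy=4,interpolation=2)
out=np.zeros((480+0,640,3),np.uint8); out[:]=c1
cv2.imwrite("pics/c1.png",out)
c3=cv2.resize(b[110:190,320:440],None,fx=3.3,fy=3.3,interpolation=2);c2=cv2.resize(a[90:170,300:420],None,fx=3.3,fy=3.3,interpolation=2)
red=cv2.resize(a[245:410,70:240],None,fx=2,fy=2,interpolation=2)
cc=np.hstack([c2,c3]); o=np.zeros((600,800,3),np.uint8); o[:cc.shape[0],:cc.shape[1]]=cc; o[264:594,:340]=red; cv2.imwrite("pics/c2.png",o)
E
```

```text
scene mat (array([ 492.4, -345.8]), array([139.6, 278.8]), 2.5, [[416.0, -210.0], [429.0, -488.0], [568.0, -482.0], [556.0, -203.0]])
redtop (array([ 486.6, -420.5]), array([67.6, 21. ]), 89.4, [[476.0, -454.0], [497.0, -454.0], [497.0, -387.0], [476.0, -387.0]])
side mat (array([ 494.4, -345.6]), array([141.1, 278.9]), 2.6, [[418.0, -210.0], [430.0, -488.0], [571.0, -482.0], [559.0, -203.0]])
redtop (array([ 488.5, -420.5]), array([67.2, 21.7]), 89.2, [[477.0, -454.0], [499.0, -454.0], [500.0, -387.0], [478.0, -387.0]])
scene barends [[0.404, -0.122, 0.02], [0.691, -0.147, 0.02]]
side barends [[0.402, -0.121, 0.02], [0.702, -0.153, 0.02]]
```

View pics/c1.png

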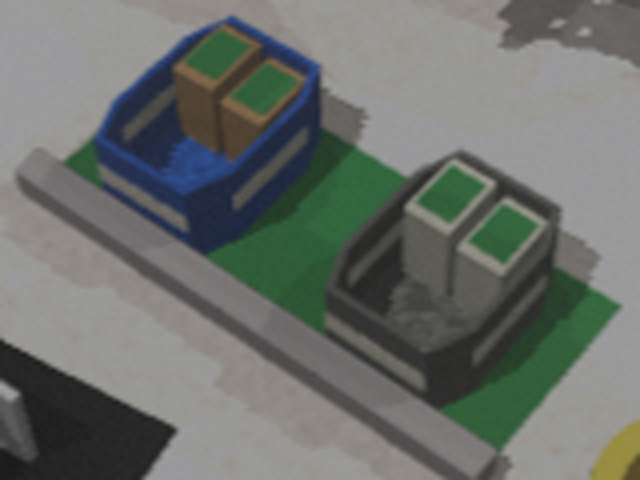

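View pics/c2.png

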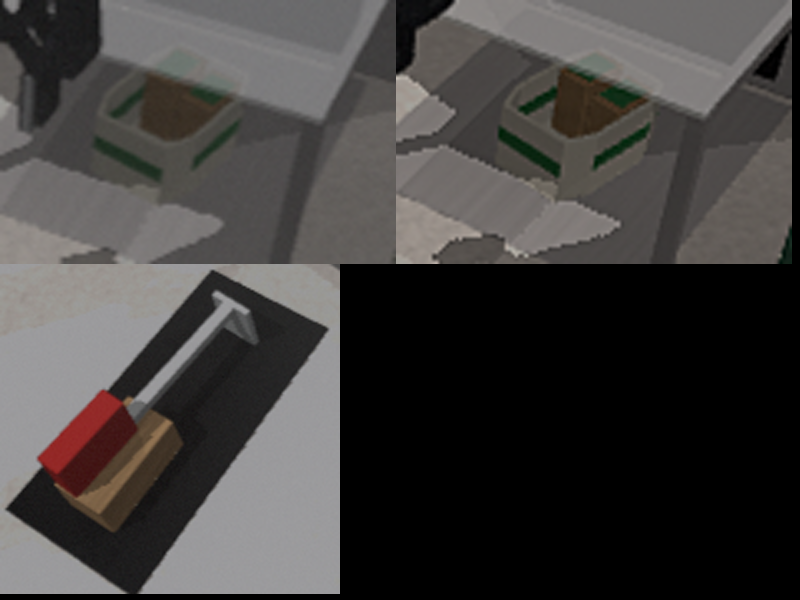

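The crops show the bar's row-side top edge at full-image pixels (199,207) to (314,283). Both row bins stand against the bar, and the white bin's front rim is visible under the guard. The hook rests as described.

```bash
python3 - <<'E'
from m import *
im=vision.capture("wrist"); cv2.imwrite("pics/w0.png",im); np.save("w0.npy",np.array([*P("wrist")],dtype=object),allow_pickle=True)
K,R,t=P("wrist"); print(-R.T@t,R[2],K[0,0])
e=ray("scene",[(198.75,207),(314.5,283)],.02); print("bar row edge",e.round(4).tolist())
print("white rim scene",ray("scene",np.array([(95,118),(163,160),(240,98)])/3.3+[300,90],.055).round(3).tolist())
print("white rim side",ray("side",np.array([(104,125),(166,160),(257,115)])/3.3+[320,110],.055).round(3).tolist())
E
```

```text
Traceback (most recent call last):
ValueError: could not broadcast input array from shape (3,3) into shape (3,)
```

View pics/w0.png

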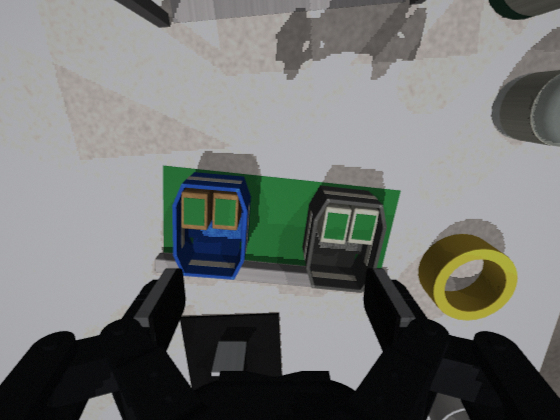

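The wrist view shows the green strip's corners at (165,166) and (400,190). The blue rim spans (174–248, 178–278) and the grey rim (306–384, 187–290). The bar's row-side edge runs about (158,254) to (385,268), and the hook plate is at (230,358).

```bash
python3 - <<'E'
from m import *
K,R,t=P("wrist"); print((-R.T@t).round(3),R[2].round(3),K[0,0])
e=ray("scene",[(198.75,207),(314.5,283)],.02); print("bar row edge scene",e.round(4).tolist())
print("white rim scene",ray("scene",np.array([(95,118),(163,160),(240,98)])/3.3+[300,90],.055).round(3).tolist())
print("white rim side",ray("side",np.array([(104,125),(166,160),(257,115)])/3.3+[320,110],.055).round(3).tolist())
im=cv2.imread("pics/w0.png"); H,S,V=cv2.split(cv2.cvtColor(im,cv2.COLOR_BGR2HSV))
g=((H>50)&(H<80)&(S>120)&(V>60)).astype(np.uint8)*255
g=cv2.morphologyEx(g,cv2.MORPH_CLOSE,np.ones((3,3)))
print("green",rect("wrist",g,.0005))
# bottom edge of strip between bins, = top edge of bar row face hides/abuts
cols=np.arange(255,300,3); pts=[(c,np.where(g[:,c]>0)[0].max()+.5) for c in cols if g[:,c].any()]
print("strip/bar edge@z.02",ray("wrist",pts,.02)[[0,-1],:2].round(4).tolist(),"@0",ray("wrist",pts,0)[[0,-1],:2].round(4).tolist())
b=((H>100)&(H<130)&(S>130)).astype(np.uint8)*255; b[300:]=0;b=cv2.morphologyEx(b,cv2.MORPH_CLOSE,np.ones((5,5)))
print("blue",rect("wrist",b,.055))
print("bar ends",ray("wrist",[(158,254),(385,268),(154,270),(305,285)],.02)[:,:2].round(4).tolist())
print("grey rim",ray("wrist",[(306,280),(306,212),(384,215),(384,275),(315,287),(367,291)],.055)[:,:2].round(4).tolist())
print("hook plate bar",ray("wrist",[(219,341),(246,341)],.059)[:,:2].round(4).tolist())
E
```

```text
[0.549 0.084 0.373] [-0.002 -0.321 -0.947] 315.439261358977
bar row edge scene [[0.3987, -0.1095, 0.02], [0.6974, -0.1409, 0.02]]
white rim scene [[0.527, 0.232, 0.055], [0.589, 0.217, 0.055], [0.606, 0.307, 0.055]]
white rim side [[0.54, 0.215, 0.055], [0.596, 0.211, 0.055], [0.617, 0.296, 0.055]]
green (array([606.4, -65.2]), array([107.7, 182. ]), 83.9, [[510.0, -109.0], [691.0, -129.0], [703.0, -21.0], [522.0, -2.0]])
strip/bar edge@z.02 [[0.5246, -0.1076], [0.5773, -0.1047]] @0 [[0.5232, -0.1184], [0.5789, -0.1154]]
blue (array([478.8, -49.1]), array([122.6,  82.2]), 84.8, [[432.0, -106.0], [514.0, -114.0], [525.0, 8.0], [443.0, 16.0]])
bar ends [[0.4038, -0.0986], [0.689, -0.1181], [0.396, -0.1212], [0.5886, -0.143]]
grey rim [[0.5856, -0.1139], [0.5829, -0.0303], [0.6669, -0.0336], [0.6751, -0.1072], [0.5964, -0.1232], [0.6576, -0.1286]]
hook plate bar [[0.4808, -0.1976], [0.5141, -0.1975]]
```

Call:
jog_arm --targets "0.04 0 0 0 -1; 0.04 0 0 0 -1; 0.04 0 0 0 -1; 0 0 0 0 -1; 0 0 0 0 -1"

```text
time: 0.57
ee_pos: [0.5496, 0.122, 0.2309]
ee_rot: [[-0.004, 1.0, -0.001], [1.0, 0.004, -0.0], [-0.0, -0.001, -1.0]]
contact_force: [-0.5, -0.3, -0.4]
width: 0.0853
grip_force: 0.0
```

```bash
python3 - <<'E'
from m import *
im=vision.capture("wrist"); cv2.imwrite("pics/w1.png",im)
print(get_state()['ee_pos'],get_state()['time'])
E
```

```text
[0.54976431 0.12075911 0.23098114] 0.6167
```

View pics/w1.png

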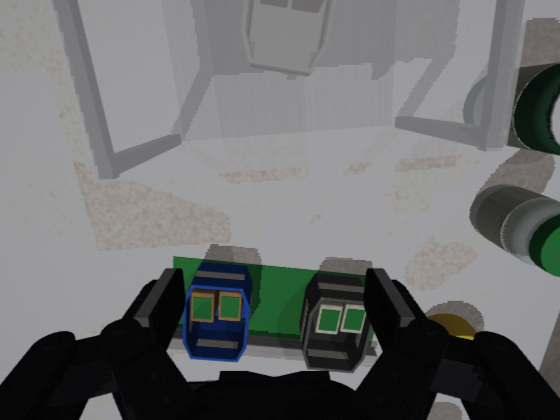

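The white bin is seen through the roof, with its front rim from about (248,67) to (310,75). The guard's front roof edge runs from (105,175) to (490,148).

```bash
python3 - <<'E'
from m import *
im=cv2.imread("pics/w1.png"); c=im[0:90,225:350]; c=cv2.normalize(c,None,0,255,cv2.NORM_MINMAX); cv2.imwrite("pics/c3.png",cv2.resize(c,None,fx=6,fy=6,interpolation=2))
print(ray("wrist",[(248,67),(310,75)],.055)[:,:2].round(4).tolist())
print("roof edge",ray("wrist",[(105,176),(494,149)],.167)[:,:2].round(4).tolist())
E
```

```text
[[0.5243, 0.2331], [0.5821, 0.2264]]
roof edge [[0.4355, 0.156], [0.6918, 0.1745]]
```

View pics/c3.png

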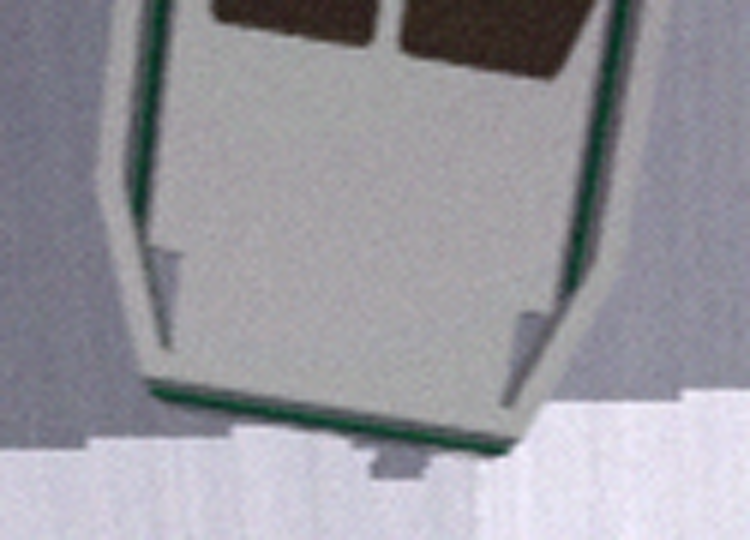

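The zoom shows the white bin's outer front rim from (249.3,63.2) to (311,73), and the side bends at (241.7,32.5) and (330,37.5).

```bash
python3 - <<'E'
from m import *
q=ray("wrist",[(249.4,63.2),(311,73),(241.7,32.5),(330,38.5)],.055)[:,:2]; print(q.round(4).tolist())
d=q[1]-q[0]; m=(q[0]+q[1])/2; yaw=np.degrees(np.arctan2(d[1],d[0])); print("front",m,"len",np.linalg.norm(d),"yaw",yaw)
n=np.array([-d[1],d[0]])/np.linalg.norm(d); tip=m+n*.034
print("tip target",tip,"handle",tip-n*.165)
print(get_state()['ee_pos'])
E
```

```text
[[0.5257, 0.2363], [0.5829, 0.2281], [0.5194, 0.2616], [0.599, 0.2569]]
front [0.55431975 0.23221836] len 0.057828479390535314 yaw -8.212372565415466
tip target [0.5591764 0.2658697] handle [0.53560736 0.10256171]
[0.54976431 0.12075911 0.23098114]
```

Call:
jog_arm --targets "-0.039 -0.004 0 0 -1; -0.039 -0.004 0 0 -1; -0.039 -0.004 0 0 -1; -0.039 -0.004 0 0 -1; -0.039 -0.004 0 0 -1" --grip_force 100

```text
time: 1.03
ee_pos: [0.5291, -0.0779, 0.2313]
ee_rot: [[0.001, 1.0, 0.0], [1.0, -0.001, -0.0], [-0.0, 0.0, -1.0]]
contact_force: [0.8, 0.3, 0.4]
width: 0.0856
grip_force: 0.0
```

Call:
jog_arm --targets "-0.039 -0.005 0 0 -1; -0.039 -0.005 0 0 -1; -0.039 -0.005 0 0 -1; -0.039 -0.005 0 0 -1; -0.039 -0.005 0 0 -1"

```text
time: 1.45
ee_pos: [0.5034, -0.2732, 0.2314]
ee_rot: [[0.002, 1.0, -0.0], [1.0, -0.002, -0.0], [-0.0, -0.0, -1.0]]
contact_force: [0.9, -0.1, -0.1]
width: 0.0854
grip_force: 0.0
```

Call:
jog_arm --targets "-0.039 -0.004 0 0 -1; -0.039 -0.004 0 0 -1; -0.039 -0.004 0 0 -1; 0 0 0 0 -1; 0 0 0 0 -1"

```text
time: 1.87
ee_pos: [0.4911, -0.3902, 0.2302]
ee_rot: [[0.005, 1.0, -0.001], [1.0, -0.005, 0.001], [0.001, -0.001, -1.0]]
contact_force: [0.4, 0.7, -0.1]
width: 0.0857
grip_force: 0.0
```

```bash
python3 - <<'E'
from m import *
s=get_state(); im=vision.capture("wrist"); cv2.imwrite("pics/w2.png",im)
print(s['ee_pos'],s['ee_rot'].round(4) if hasattr(s['ee_rot'],'round') else s['ee_rot'])
H,S,V=cv2.split(cv2.cvtColor(im,cv2.COLOR_BGR2HSV))
r=(((H<8)|(H>172))&(S>150)&(V>100)).astype(np.uint8)*255
print(rect("wrist",r,.099))
print(proj("wrist",[[.488,-.4205,.099],[.488,-.2555,.059]]))
E
```

```text
[ 0.49113041 -0.39021081  0.23018712] [[ 5.1e-03  1.0e+00 -1.2e-03]
 [ 1.0e+00 -5.1e-03  9.0e-04]
 [ 9.0e-04 -1.2e-03 -1.0e+00]]
(array([ 486.4, -416.5]), array([67.9, 23.8]), 89.0, [[474.0, -450.0], [498.0, -451.0], [499.0, -383.0], [475.0, -382.0]])
[[271.4479271  229.62159076]
 [270.7277549   41.62261436]]
```

View pics/w2.png

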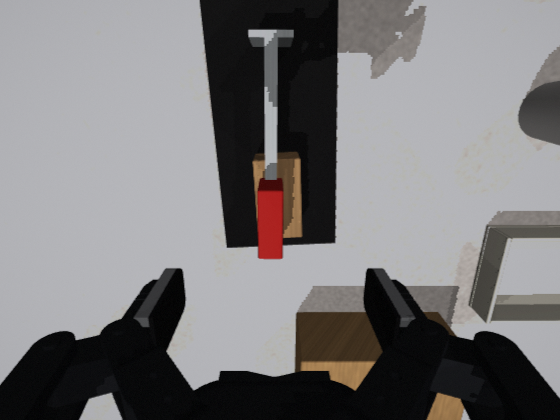

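The handle lies between the fingers' planes at (271,190–258) and lines up with them. The bar runs straight up to the plate at (271,38).

Call:
jog_arm --targets "-0.028 -0.004 0.03 0 -1; 0 0 0.04 0 -1; 0 0 0.04 0 -1; 0 0 0.035 0 -1; 0 0 0.027 0 -1"

```text
time: 2.33
ee_pos: [0.488, -0.4132, 0.0568]
ee_rot: [[-0.001, 1.0, -0.002], [1.0, 0.001, 0.002], [0.002, -0.002, -1.0]]
contact_force: [0.6, -0.8, 0.3]
width: 0.0852
grip_force: 0.0
```

Call:
jog_arm --targets "0 0 0 0 -1; 0 0 0 0 1; 0 0 0 0 1; 0 0 0 0 1; 0 0 0 0 1"

```text
time: 2.75
ee_pos: [0.4898, -0.4157, 0.0616]
ee_rot: [[-0.0, 1.0, 0.002], [1.0, 0.0, -0.003], [-0.003, 0.002, -1.0]]
contact_force: [-0.4, 0.5, -0.1]
width: 0.0387
grip_force: 0.0
```

Call:
jog_arm --targets "0 0 0 0 1; 0 0 0 0 1; 0 0 0 0 1; 0 0 0 0 1; 0 0 0 0 1"

```text
time: 3.17
ee_pos: [0.4896, -0.4156, 0.0611]
ee_rot: [[-0.0, 1.0, 0.002], [1.0, 0.0, -0.002], [-0.002, 0.002, -1.0]]
contact_force: [-1.0, 0.4, 7.3]
width: 0.0227
grip_force: 98.7
```

Call:
jog_arm --targets "0 0 -0.02 0 1; 0 0 -0.031 0 1; 0 0 -0.03 0 1; 0.02 0 0 0 1; 0.035 0.004 0 0 1"

```text
time: 3.58
ee_pos: [0.4933, -0.3629, 0.1424]
ee_rot: [[0.003, 1.0, 0.003], [1.0, -0.003, -0.004], [-0.004, 0.003, -1.0]]
contact_force: [0.4, -0.0, -2.4]
width: 0.0229
grip_force: 98.2
```

Call:
jog_arm --targets "0.038 0.004 0 0 1; 0.038 0.004 0 0 1; 0.038 0.004 0 0 1; 0.038 0.004 0 0 1; 0.038 0.004 0 0 1"

```text
time: 4.0
ee_pos: [0.5128, -0.1683, 0.1408]
ee_rot: [[0.0, 1.0, 0.001], [1.0, -0.0, -0.0], [-0.0, 0.001, -1.0]]
contact_force: [1.4, -0.1, -2.1]
width: 0.0225
grip_force: 98.2
```

Call:
jog_arm --targets "0.038 0.004 0 0 1; 0.038 0.004 0 0 1; 0.038 0.004 0 0 1; 0.025 0.004 0 4 1; 0 0 0 4 1"

```text
time: 4.42
ee_pos: [0.5291, -0.0267, 0.1409]
ee_rot: [[0.138, 0.99, 0.001], [0.99, -0.138, 0.001], [0.001, 0.001, -1.0]]
contact_force: [0.4, -0.4, -1.8]
width: 0.0228
grip_force: 98.1
```

Call:
jog_arm --targets "0 0 0 0 1; 0 0 0 0 1"

```text
time: 4.58
ee_pos: [0.529, -0.0309, 0.1406]
ee_rot: [[0.136, 0.991, 0.0], [0.991, -0.136, -0.0], [-0.0, 0.0, -1.0]]
contact_force: [-0.5, -0.1, -1.7]
width: 0.0226
grip_force: 98.1
```

```bash
python3 - <<'E'
from m import *
s=get_state(); p=np.array(s['ee_pos']);R=np.array(s['ee_rot']); print(p,R.round(4),s['time'],s['width'])
a=vision.capture("scene");b=vision.capture("side");w=vision.capture("wrist")
cv2.imwrite("pics/s3.png",a);cv2.imwrite("pics/d3.png",b);cv2.imwrite("pics/w3.png",w)
tip=p+R@[.1625,0,.057]; print("tip",tip)
pts=[tip+R@[.006,dx,-.055] for dx in(-.02,.02)]
o=[]
for n,im in(("scene",a),("side",b)):
    for q in proj(n,pts):cv2.circle(im,(int(round(q[0])),int(round(q[1]))),1,(0,0,255),-1)
    u,v=proj(n,tip)[0].astype(int); o.append(cv2.resize(im[v-60:v+40,u-60:u+60],(396,330),interpolation=2))
o=np.hstack(o); w=cv2.resize(w[:200],(560,200)); c=np.zeros((540,792,3),np.uint8);c[:330]=o;c[335:535,:560]=w; cv2.imwrite("pics/c4.png",c)
E
```

```text
[ 0.5290399  -0.0308893   0.14060299] [[ 1.364e-01  9.907e-01  4.000e-04]
 [ 9.907e-01 -1.364e-01 -3.000e-04]
 [-3.000e-04  5.000e-04 -1.000e+00]] 4.5833 0.02262900424937127
tip [0.551229   0.130074   0.08356169]
```

View pics/c4.png

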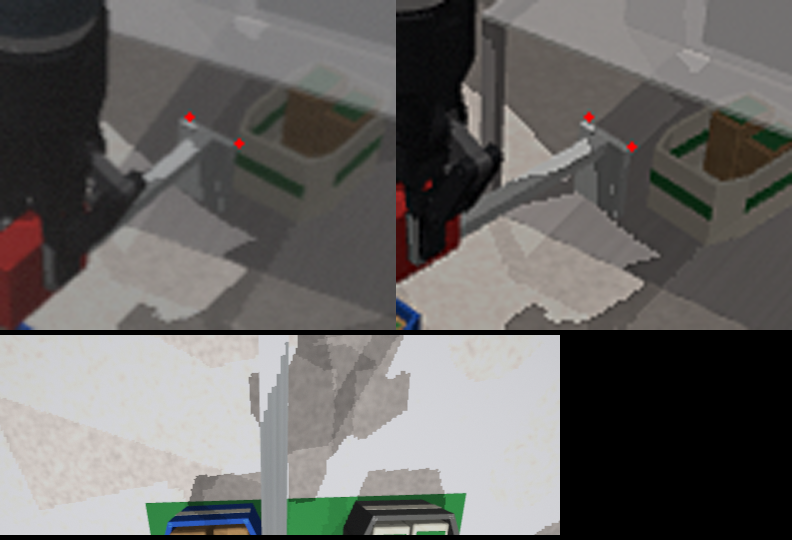

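The plate's top edge is within about 1.5 px of the prediction in both views: scene crop (182,123)–(238,148), side crop (583,122)–(629,150). The bin's front rim is at (242,128)–(305,172) in the scene crop and (652,168)–(712,206) in the side crop.

```bash
python3 - <<'E'
from m import *
tip=np.array([.551229,.130074,.08356])
for n,off,pl,rim in(("scene",0,[(182,123),(238,148)],[(242,128),(305,172)]),("side",396,[(583,122),(629,150)],[(652,168),(712,206)])):
    o=proj(n,tip)[0].astype(int)-60
    f=lambda L:np.array(L,float)/3.3-[off/3.3,0]+o
    a=ray(n,f(pl),tip[2]+.055)[:,:2]; b=ray(n,f(rim),.055)[:,:2]
    print(n,a.round(4).tolist(),a.mean(0).round(4),b.round(4).tolist(),b.mean(0).round(4),(b-a).mean(0).round(4))
E
```

```text
scene [[0.5333, 0.1302], [0.5751, 0.1271]] [0.5542 0.1287] [[0.5265, 0.2405], [0.5865, 0.2209]] [0.5565 0.2307] [0.0023 0.102 ]
side [[0.5347, 0.1317], [0.5744, 0.1268]] [0.5545 0.1292] [[0.5406, 0.2151], [0.5966, 0.2071]] [0.5686 0.2111] [0.0141 0.0818]
```

Call:
jog_arm --targets "0.02 -0.006 0 0 1; 0.035 -0.0055 0 0 1; 0.035 0 0 0 1; 0.03 0 0 0 1; 0.018 0 0 0 1"

```text
time: 5.15
ee_pos: [0.5371, 0.1088, 0.1404]
ee_rot: [[0.138, 0.99, 0.0], [0.99, -0.138, 0.001], [0.001, 0.0, -1.0]]
contact_force: [0.7, -0.7, -2.0]
width: 0.0229
grip_force: 98.0
```

Call:
jog_arm --targets "0 0 0 0 1; 0 0 0 0 1"

```text
time: 5.32
ee_pos: [0.5369, 0.1072, 0.1401]
ee_rot: [[0.138, 0.99, -0.0], [0.99, -0.138, -0.0], [-0.0, -0.0, -1.0]]
contact_force: [-0.1, -0.9, -1.6]
width: 0.0226
grip_force: 98.0
```

```bash
python3 - <<'E'
from m import *
s=get_state(); p=np.array(s['ee_pos']);R=np.array(s['ee_rot']); print(p,s['contact_force'],"tip",p+R@[.1625,0,.057])
a=vision.capture("scene");b=vision.capture("side");w=vision.capture("wrist")
cv2.imwrite("pics/s4.png",a)
c=np.hstack([cv2.resize(a[85:165,300:410],(396,288),interpolation=2),cv2.resize(b[110:190,325:435],(396,288),interpolation=2)])
o=np.zeros((590,792,3),np.uint8);o[:288]=c;o[290:590,:560]=w[:300]; cv2.imwrite("pics/c5.png",o)
E
```

```text
[0.536872   0.10720379 0.14011037] [-0.12205526 -0.87390442 -1.62109069] tip [0.55920821 0.26814281 0.08305797]
```

View pics/c5.png

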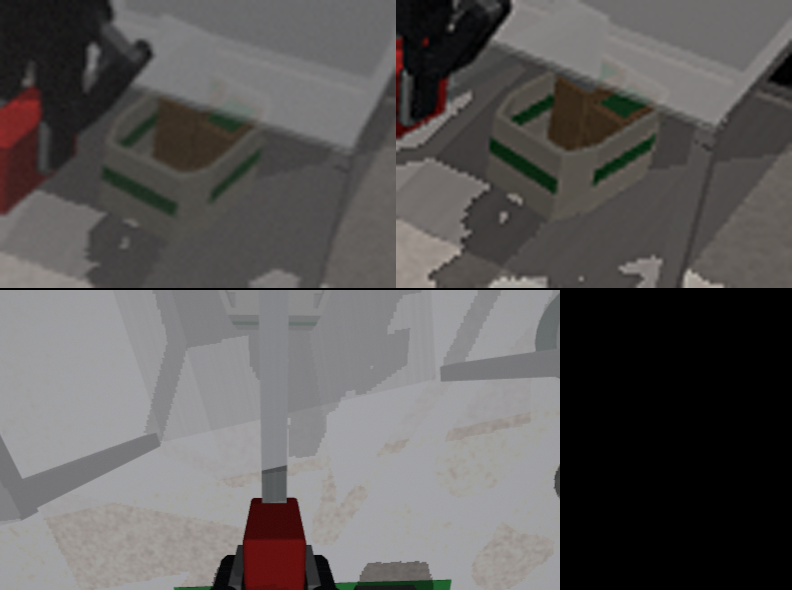

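The wrist view shows the tool bar (columns 261–288) centred on the bin's front wall (columns about 230–321, row about 26) and parallel to its axis.

```bash
python3 - <<'E'
from m import *
print(ray("wrist",[(230,27),(321,27)],.055)[:,:2].round(4).tolist()); print(ray("wrist",[(230,32),(321,32)],.048)[:,:2].round(4).tolist())
E
```

```text
[[0.5258, 0.2365], [0.5834, 0.2284]]
[[0.5246, 0.2351], [0.5842, 0.2266]]
```

Call:
jog_arm --targets "0 0 0.01 0 1; 0 0 0.018 0 1; 0 0 0.018 0 1; 0 0 0.013 0 1; 0 0 0.005 0 1"

```text
time: 5.88
ee_pos: [0.5356, 0.1063, 0.0738]
ee_rot: [[0.14, 0.99, -0.003], [0.99, -0.14, -0.0], [-0.001, -0.003, -1.0]]
contact_force: [-1.1, -0.0, -1.1]
width: 0.0233
grip_force: 98.1
```

Call:
jog_arm --targets "0 0 0 0 1; 0 0 0 0 1"

```text
time: 6.05
ee_pos: [0.5369, 0.1067, 0.0763]
ee_rot: [[0.14, 0.99, -0.0], [0.99, -0.14, -0.0], [-0.0, -0.0, -1.0]]
contact_force: [0.7, 0.3, -1.8]
width: 0.0228
grip_force: 98.1
```

Call:
jog_arm --targets "0 0.006 0 -2 1; -0.008 0 0 0 1; -0.008 0 0 0 1; -0.004 0 0 0 1; -0.004 0 0 0 1"

```text
time: 6.47
ee_pos: [0.5401, 0.0817, 0.0766]
ee_rot: [[0.106, 0.994, 0.0], [0.994, -0.106, -0.0], [-0.0, 0.0, -1.0]]
contact_force: [-0.3, 0.1, -0.7]
width: 0.0231
grip_force: 98.1
```

Call:
jog_arm --targets "-0.004 0 0 0 1; -0.004 0 0 0 1; -0.004 0 0 0 1; -0.004 0 0 0 1; -0.004 0 0 0 1"

```text
time: 6.88
ee_pos: [0.5381, 0.0624, 0.0763]
ee_rot: [[0.104, 0.995, 0.0], [0.995, -0.104, 0.0], [0.0, -0.0, -1.0]]
contact_force: [0.4, 1.8, -1.8]
width: 0.0229
grip_force: 98.0
```

Call:
jog_arm --targets "-0.008 0.001 0 0 1; -0.01 0.0015 0 0 1; -0.01 0.0015 0 0 1; -0.01 0.0015 0 0 1; -0.01 0.0015 0 0 1"

```text
time: 7.3
ee_pos: [0.5401, 0.013, 0.0763]
ee_rot: [[0.105, 0.994, -0.0], [0.994, -0.105, -0.0], [-0.0, -0.0, -1.0]]
contact_force: [0.2, 2.5, -0.7]
width: 0.0229
grip_force: 98.0
```

```bash
cat > st.py <<'E'
from m import *
c,s_=np.cos(np.radians(-6)),np.sin(np.radians(-6)); S=np.array([[c,-s_],[s_,c]])
s=get_state(); p=np.array(s['ee_pos']);R=np.array(s['ee_rot']); tip=p+R@[.1625,0,.057]
print("tip in stop",((tip[:2]-[.548,-.125])@S).round(4),"z",tip[2].round(4),"yaw",-np.degrees(np.arctan2(R[0,0],R[1,0])).round(2),np.round(s['contact_force'],1),s['time'],s['width'])
E
python3 - <<'E'
import st; from m import *
w=vision.capture("wrist"); cv2.imwrite("pics/w6.png",w)
H,S,V=cv2.split(cv2.cvtColor(w,cv2.COLOR_BGR2HSV))
b=((H>100)&(H<130)&(S>130)).astype(np.uint8)*255;b=cv2.morphologyEx(b,cv2.MORPH_CLOSE,np.ones((5,5)))
print("blue",rect("wrist",b,.055))
g=((H>50)&(H<85)&(S>100)&(V>40)).astype(np.uint8)
n,l,st_,_=cv2.connectedComponentsWithStats(g)
for k in range(1,n):
    if st_[k][4]>60: print(st_[k].tolist())
E
```

```text
tip in stop [-0.0222  0.2989] z 0.0193 yaw -6.02 [ 0.2  2.5 -0.7] 7.3 0.022901758804203958
blue (array([470.3,  -4.3]), array([77.7, 31.1]), 22.1, [[428.0, -5.0], [440.0, -33.0], [512.0, -4.0], [500.0, 25.0]])
[113, 240, 131, 67, 1886]
[304, 240, 190, 66, 3535]
[194, 301, 14, 11, 106]
[432, 302, 42, 40, 1299]
[139, 307, 21, 13, 159]
[392, 308, 35, 24, 444]
[303, 341, 7, 20, 115]
```

Call:
jog_arm --targets "-0.01 0.0015 0 0 1; -0.01 0.0015 0 0 1; -0.01 0.0015 0 0 1; -0.01 0.0015 0 0 1; -0.01 0.0015 0 0 1"

```text
time: 7.77
ee_pos: [0.5423, -0.0374, 0.0762]
ee_rot: [[0.105, 0.995, -0.0], [0.995, -0.105, -0.0], [-0.0, -0.0, -1.0]]
contact_force: [0.9, 1.3, -2.8]
width: 0.0227
grip_force: 98.3
```

Call:
jog_arm --targets "-0.01 0.0015 0 0 1; -0.01 0.0015 0 0 1; -0.01 0.0015 0 0 1; -0.01 0.0015 0 0 1; -0.01 0.0015 0 0 1"

```text
time: 8.18
ee_pos: [0.5446, -0.0879, 0.0763]
ee_rot: [[0.105, 0.995, -0.0], [0.995, -0.105, -0.0], [-0.0, -0.0, -1.0]]
contact_force: [0.9, 0.5, -2.4]
width: 0.0231
grip_force: 98.3
```

Call:
jog_arm --targets "-0.01 0.0015 0 0 1; -0.01 0.0015 0 0 1; -0.01 0.0015 0 0 1; -0.01 0.0015 0 0 1; -0.01 0.0015 0 0 1"

```text
time: 8.6
ee_pos: [0.5468, -0.1384, 0.0763]
ee_rot: [[0.105, 0.995, -0.0], [0.995, -0.105, 0.0], [-0.0, -0.0, -1.0]]
contact_force: [-0.6, 0.8, -1.8]
width: 0.0231
grip_force: 98.3
```

```bash
python3 - <<'E'
import st; from m import *
for n in("scene","side"):
    im=vision.capture(n); cv2.imwrite(f"pics/{n}7.png",im)
    H,S,V=cv2.split(cv2.cvtColor(im,cv2.COLOR_BGR2HSV))
    b=((H>105)&(H<125)&(S>130)&(V>60)).astype(np.uint8)*255; b[:150]=0; b[:,:180]=0
    # front-face lower/upper edges of blue rim
    print(n,"blue@rim",rect(n,b,.055)[:3])
    # carton green tops z=.058
    g=((H>50)&(H<85)&(S>100)&(V>40)).astype(np.uint8); k,l,s_,c=cv2.connectedComponentsWithStats(g)
    for i in range(1,k):
        if s_[i][4]>25: print(s_[i].tolist(),((ray(n,c[i],.058)[0,:2]-[.548,-.125])@st.S).round(4))
E
```

```text
tip in stop [0.0002 0.1491] z 0.0193 yaw -6.0 [-0.6  0.8 -1.8] 8.6 0.02308724943716563
scene blue@rim (array([ 465.4, -111.3]), array([19.9, 65.3]), 67.3)
[305, 158, 13, 9, 66] [-0.0187  0.2246]
[318, 166, 12, 10, 64] [0.0163 0.2196]
[419, 193, 34, 25, 645] [0.2488 0.2754]
[207, 206, 8, 10, 41] [-0.0978 -0.0104]
[250, 207, 41, 38, 507] [0.0209 0.0328]
[295, 212, 16, 13, 108] [0.0582 0.0856]
[308, 222, 16, 13, 115] [0.0927 0.0808]
[301, 238, 43, 44, 537] [0.1479 0.0261]
side blue@rim (array([501.5, -20. ]), array([34.1, 84.1]), 46.6)
[319, 170, 16, 11, 88] [-0.016   0.2214]
[329, 179, 16, 11, 89] [0.0199 0.2167]
[439, 179, 39, 27, 324] [0.2073 0.367 ]
[261, 191, 14, 11, 88] [-0.0547  0.0833]
[327, 199, 15, 12, 36] [0.0575 0.1648]
[218, 207, 7, 9, 29] [-0.0861 -0.0112]
[250, 212, 48, 44, 721] [0.0259 0.0266]
[424, 215, 38, 31, 874] [0.2448 0.2694]
[298, 220, 17, 13, 117] [0.0602 0.0847]
[309, 231, 18, 13, 125] [0.0953 0.081 ]
[296, 249, 51, 44, 739] [0.1555 0.0309]
```

The carton tops put the white bin at stop x ≈ 0, square like the grey bin and 139 mm from home. Dragging straight in now.

Call:
jog_arm --targets "-0.008 0 0 0 1; -0.008 0 0 0 1; -0.008 0 0 0 1; -0.008 0 0 0 1; -0.008 0 0 0 1"

```text
time: 9.12
ee_pos: [0.5425, -0.1778, 0.0763]
ee_rot: [[0.104, 0.995, 0.0], [0.995, -0.104, -0.0], [-0.0, 0.0, -1.0]]
contact_force: [-0.0, 1.7, -1.0]
width: 0.0229
grip_force: 98.3
```

Call:
jog_arm --targets "-0.006 0 0 0 1; -0.006 0 0 0 1; -0.006 0 0 0 1; -0.006 0 0 0 1; -0.006 0 0 0 1"

```text
time: 9.53
ee_pos: [0.5394, -0.2075, 0.0763]
ee_rot: [[0.105, 0.995, 0.0], [0.995, -0.105, 0.0], [0.0, 0.0, -1.0]]
contact_force: [0.8, 2.0, -1.2]
width: 0.0228
grip_force: 98.3
```

Call:
jog_arm --targets "-0.006 0 0 0 1; -0.006 0 0 0 1; -0.006 0 0 0 1; -0.006 0 0 0 1; -0.006 0 0 0 1"

```text
time: 9.95
ee_pos: [0.5362, -0.2373, 0.0762]
ee_rot: [[0.104, 0.995, -0.0], [0.995, -0.104, -0.0], [-0.0, -0.0, -1.0]]
contact_force: [-0.8, 2.4, -2.9]
width: 0.0231
grip_force: 98.4
```

```bash
cat > mk.py <<'E'
import st; from m import *
for n in("scene","side"):
    im=vision.capture(n); cv2.imwrite(f"pics/{n}_{st.s['time']}.png",im)
    H,S,V=cv2.split(cv2.cvtColor(im,cv2.COLOR_BGR2HSV))
    g=((H>50)&(H<85)&(S>100)&(V>40)).astype(np.uint8); k,l,s_,c=cv2.connectedComponentsWithStats(g)
    for i in range(1,k):
        q=((ray(n,c[i],.058)[0,:2]-[.548,-.125])@st.S)
        if 50<s_[i][4]<150 and abs(q[0])<.15: print(n,s_[i].tolist(),q.round(4))
E
python3 mk.py
```

```text
tip in stop [-0.0001  0.0495] z 0.0192 yaw -5.99 [-0.8  2.4 -2.9] 9.95 0.023097407064043445
scene [235, 178, 15, 11, 85] [-0.0986  0.0836]
scene [277, 183, 14, 11, 82] [-0.0188  0.1251]
scene [246, 186, 15, 12, 90] [-0.0627  0.0795]
scene [289, 192, 14, 12, 88] [0.0165 0.1206]
scene [296, 213, 15, 13, 107] [0.0613 0.0839]
scene [309, 223, 15, 13, 108] [0.0957 0.0794]
side [247, 181, 16, 11, 94] [-0.0967  0.0833]
side [257, 191, 16, 11, 95] [-0.0595  0.0795]
side [285, 191, 17, 11, 99] [-0.0169  0.1235]
side [296, 201, 17, 12, 106] [0.0195 0.119 ]
side [298, 221, 18, 13, 121] [0.0633 0.0829]
side [310, 232, 17, 14, 126] [0.0985 0.0792]
```

Call:
jog_arm --targets "-0.006 0 0 0 1; -0.006 0 0 0 1; -0.006 0 0 0 1; -0.006 0 0 0 1; -0.005 0 0 0 1"

```text
time: 10.47
ee_pos: [0.5332, -0.2663, 0.0762]
ee_rot: [[0.105, 0.995, -0.0], [0.995, -0.105, 0.0], [0.0, -0.0, -1.0]]
contact_force: [-0.3, 2.1, -1.9]
width: 0.0226
grip_force: 98.3
```

Call:
jog_arm --targets "-0.002 0 0 0 1; -0.001 0 0 0 1; -0.001 0 0 0 1; -0.001 0 0 0 1; -0.001 0 0 0 1"

```text
time: 10.88
ee_pos: [0.5327, -0.2715, 0.0763]
ee_rot: [[0.104, 0.995, 0.0], [0.995, -0.104, -0.0], [-0.0, 0.0, -1.0]]
contact_force: [0.0, 2.1, -2.2]
width: 0.0231
grip_force: 98.3
```

```bash
python3 mk.py
```

```text
tip in stop [0.0001 0.0152] z 0.0193 yaw -5.99 [ 0.   2.1 -2.2] 10.8833 0.02311534903385003
scene [235, 178, 15, 11, 85] [-0.0986  0.0836]
scene [246, 186, 15, 12, 90] [-0.0627  0.0795]
scene [266, 193, 15, 12, 94] [-0.0186  0.0903]
scene [279, 202, 15, 12, 96] [0.0169 0.0867]
scene [296, 213, 15, 13, 106] [0.0612 0.0835]
scene [309, 223, 15, 13, 106] [0.0958 0.0792]
side [247, 181, 16, 11, 94] [-0.0967  0.0833]
side [257, 191, 16, 11, 95] [-0.0595  0.0795]
side [273, 199, 18, 11, 102] [-0.0166  0.0899]
side [284, 209, 17, 12, 110] [0.0196 0.086 ]
side [298, 221, 18, 14, 122] [0.0634 0.0828]
side [310, 232, 17, 14, 127] [0.0985 0.0793]
```

Call:
jog_arm --targets "-0.001 0 0 0 1; -0.001 0 0 0 1; -0.001 0 0 0 1; -0.001 0 0 0 1; 0 0 0 0 1"

```text
time: 11.4
ee_pos: [0.5323, -0.2758, 0.0763]
ee_rot: [[0.105, 0.995, -0.0], [0.995, -0.105, -0.0], [-0.0, -0.0, -1.0]]
contact_force: [0.1, 0.8, -1.4]
width: 0.0231
grip_force: 98.3
```

Call:
jog_arm --targets "-0.0005 0 0 0 1; -0.0005 0 0 0 1; -0.0005 0 0 0 1; 0 0 0 0 1"

```text
time: 11.73
ee_pos: [0.5321, -0.2771, 0.0763]
ee_rot: [[0.105, 0.995, -0.0], [0.995, -0.105, -0.0], [-0.0, 0.0, -1.0]]
contact_force: [-0.6, 0.2, -0.9]
width: 0.0228
grip_force: 98.3
```

Call:
jog_arm --targets "-0.0005 0 0 0 1; -0.0005 0 0 0 1; 0 0 0 0 1"

```text
time: 11.98
ee_pos: [0.532, -0.2782, 0.0763]
ee_rot: [[0.105, 0.995, 0.0], [0.995, -0.105, -0.0], [-0.0, 0.0, -1.0]]
contact_force: [0.1, 0.5, -1.7]
width: 0.023
grip_force: 98.3
```

Call:
jog_arm --targets "-0.0005 0 0 0 1; -0.0005 0 0 0 1"

```text
time: 12.15
ee_pos: [0.5318, -0.2786, 0.0761]
ee_rot: [[0.104, 0.995, -0.0], [0.995, -0.104, 0.001], [0.001, -0.0, -1.0]]
contact_force: [1.0, 5.2, -2.6]
width: 0.0227
grip_force: 98.2
```

Call:
jog_arm --targets "-0.0005 0 0 0 1; 0 0 0 0 1"

```text
time: 12.32
ee_pos: [0.5318, -0.2788, 0.0759]
ee_rot: [[0.104, 0.995, -0.0], [0.995, -0.104, 0.002], [0.002, -0.0, -1.0]]
contact_force: [0.8, 5.2, -3.2]
width: 0.0232
grip_force: 98.2
```

```bash
python3 mk.py
```

```text
tip in stop [-0.0001  0.008 ] z 0.0192 yaw -5.98 [ 0.8  5.2 -3.2] 12.3167 0.02319607682765434
scene [235, 178, 14, 11, 84] [-0.0987  0.0835]
scene [246, 186, 15, 12, 89] [-0.0628  0.0794]
scene [264, 195, 15, 11, 93] [-0.0187  0.0838]
scene [277, 204, 15, 12, 97] [0.0167 0.0798]
scene [296, 214, 15, 12, 105] [0.0613 0.0834]
scene [309, 223, 15, 13, 107] [0.0959 0.0793]
side [247, 181, 16, 11, 94] [-0.0967  0.0833]
side [257, 191, 16, 11, 95] [-0.0595  0.0795]
side [271, 200, 17, 12, 105] [-0.0166  0.083 ]
side [281, 210, 18, 13, 114] [0.0193 0.0793]
side [298, 221, 18, 13, 121] [0.0633 0.0829]
side [310, 232, 17, 14, 126] [0.0985 0.0792]
```

Call:
jog_arm --targets "-0.0005 0 0 0 1; 0 0 0 0 1; 0 0 0 0 1"

```text
time: 12.67
ee_pos: [0.5317, -0.2789, 0.0758]
ee_rot: [[0.104, 0.995, -0.0], [0.995, -0.104, 0.002], [0.002, -0.001, -1.0]]
contact_force: [1.5, 7.9, -3.0]
width: 0.0231
grip_force: 98.1
```

Call:
jog_arm --targets "0.004 0 0 0 1; 0.006 0 0 0 1; 0.006 0 0 0 1; 0 0 0 0 1; 0 0 0 0 1"

```text
time: 13.08
ee_pos: [0.5336, -0.2639, 0.0765]
ee_rot: [[0.104, 0.995, 0.0], [0.995, -0.104, -0.001], [-0.001, 0.0, -1.0]]
contact_force: [-0.0, -0.8, -1.8]
width: 0.023
grip_force: 98.4
```

Call:
jog_arm --targets "0 0 -0.01 0 1; 0 0 -0.015 0 1; 0 0 -0.02 0 1; 0 0 -0.025 0 1; 0 0 -0.01 0 1"

```text
time: 13.5
ee_pos: [0.5343, -0.265, 0.1601]
ee_rot: [[0.105, 0.994, 0.004], [0.994, -0.105, -0.003], [-0.002, 0.004, -1.0]]
contact_force: [0.1, -0.3, -0.7]
width: 0.0228
grip_force: 98.5
```

```bash
python3 mk.py
```

```text
tip in stop [0.0013 0.0217] z 0.1027 yaw -6.01 [ 0.1 -0.3 -0.7] 13.5 0.02284429856538041
scene [235, 178, 14, 11, 83] [-0.0986  0.0836]
scene [268, 195, 11, 12, 86] [-0.0176  0.0851]
scene [277, 204, 15, 12, 97] [0.0168 0.0797]
scene [296, 214, 15, 12, 105] [0.0614 0.0835]
scene [309, 223, 15, 13, 106] [0.0958 0.0793]
side [271, 200, 17, 12, 104] [-0.0165  0.083 ]
side [282, 210, 17, 13, 112] [0.0198 0.0794]
side [298, 221, 18, 13, 121] [0.0633 0.0829]
side [310, 232, 17, 14, 127] [0.0985 0.0793]
```

Call:
jog_arm --targets "0 0 0 -6 1; -0.036 -0.011 0 0 1; -0.038 -0.011 0 0 1; -0.038 -0.011 0 0 1; -0.034 -0.01 0 0 1"

```text
time: 14.02
ee_pos: [0.4894, -0.4117, 0.1548]
ee_rot: [[-0.0, 1.0, -0.001], [1.0, 0.0, 0.001], [0.001, -0.001, -1.0]]
contact_force: [0.2, 0.2, -2.8]
width: 0.0234
grip_force: 98.5
```

Call:
jog_arm --targets "0 0 0 0 1; 0 0 0 0 1; 0 0 0 0 1"

```text
time: 14.27
ee_pos: [0.49, -0.4098, 0.1549]
ee_rot: [[0.001, 1.0, -0.001], [1.0, -0.001, 0.002], [0.002, -0.001, -1.0]]
contact_force: [0.5, -0.1, -1.2]
width: 0.0229
grip_force: 98.5
```

Call:
jog_arm --targets "-0.006 0 0.015 0 1; 0 0 0.03 0 1; 0 0 0.025 0 1; 0 0 0.012 0 1; 0 0 0.003 0 1"

```text
time: 14.68
ee_pos: [0.4899, -0.4135, 0.0682]
ee_rot: [[-0.002, 1.0, -0.003], [1.0, 0.002, 0.004], [0.004, -0.003, -1.0]]
contact_force: [-0.3, 0.5, -1.6]
width: 0.023
grip_force: 98.5
```

Call:
jog_arm --targets "0 0 0 0 1; 0 0 0 0 1; 0 0 0.002 0 1; 0 0 0.002 0 1; 0 0 0 0 1"

```text
time: 15.1
ee_pos: [0.4907, -0.4162, 0.0677]
ee_rot: [[-0.0, 1.0, 0.001], [1.0, 0.0, -0.001], [-0.001, 0.001, -1.0]]
contact_force: [0.0, -0.5, -1.2]
width: 0.0231
grip_force: 98.5
```

Call:
jog_arm --targets "0 0 0.002 0 1; 0 0 0.002 0 1; 0 0 0.001 0 1; 0 0 0 0 1; 0 0 0 0 1"

```text
time: 15.52
ee_pos: [0.4904, -0.4161, 0.0622]
ee_rot: [[0.0, 1.0, -0.0], [1.0, -0.0, 0.0], [0.0, -0.0, -1.0]]
contact_force: [-0.1, 0.4, -1.6]
width: 0.0232
grip_force: 98.5
```

Call:
jog_arm --targets "0 0 0.001 0 1; 0 0 0 0 1"

```text
time: 15.68
ee_pos: [0.4905, -0.4162, 0.0612]
ee_rot: [[0.0, 1.0, 0.0], [1.0, -0.0, -0.0], [-0.0, 0.0, -1.0]]
contact_force: [1.2, 0.7, -1.7]
width: 0.0231
grip_force: 98.5
```

Call:
jog_arm --targets "0 0 0.0007 0 1; 0 0 0 0 1"

```text
time: 15.85
ee_pos: [0.4905, -0.4162, 0.0611]
ee_rot: [[-0.0, 1.0, 0.0], [1.0, 0.0, -0.0], [-0.0, 0.0, -1.0]]
contact_force: [-1.7, 0.8, 2.6]
width: 0.0228
grip_force: 99.3
```

Call:
jog_arm --targets "0 0 0.0005 0 1; 0 0 0 0 1"

```text
time: 16.02
ee_pos: [0.4905, -0.4162, 0.0611]
ee_rot: [[-0.0, 1.0, 0.001], [1.0, 0.0, -0.001], [-0.001, 0.001, -1.0]]
contact_force: [-2.4, 2.0, 8.1]
width: 0.0233
grip_force: 99.9
```

Call:
jog_arm --targets "0 0 0 0 0.3; 0 0 0 0 0; 0 0 0 0 -0.5; 0 0 0 0 -1; 0 0 0 0 -1"

```text
time: 16.43
ee_pos: [0.4905, -0.4161, 0.0599]
ee_rot: [[0.0, 1.0, -0.0], [1.0, -0.0, 0.0], [0.0, -0.0, -1.0]]
contact_force: [-0.4, -0.4, 0.2]
width: 0.0769
grip_force: 0.0
```

Call:
jog_arm --targets "0 0 0 0 -1; 0 0 -0.01 0 -1; 0 0 -0.03 0 -1; 0 0 -0.04 0 -1; 0 0 -0.04 0 -1"

```text
time: 16.85
ee_pos: [0.49, -0.4156, 0.1816]
ee_rot: [[-0.0, 1.0, -0.001], [1.0, 0.0, 0.001], [0.001, -0.001, -1.0]]
contact_force: [1.4, -1.0, 0.6]
width: 0.0854
grip_force: 0.0
```

Call:
jog_arm --targets "0 0 -0.04 0 -1; 0 0 0 0 -1; 0 0 0 0 -1; 0 0 0 0 -1; 0 0 0 0 -1"

```text
time: 17.27
ee_pos: [0.4901, -0.4157, 0.219]
ee_rot: [[-0.0, 1.0, -0.001], [1.0, 0.0, 0.002], [0.002, -0.001, -1.0]]
contact_force: [-0.2, -0.2, -0.1]
width: 0.0853
grip_force: 0.0
```

```bash
python3 mk.py; python3 - <<'E'
from m import *
s=get_state(); print(s['ee_pos'],s['contact_force'],s['width'])
for n in("scene","side"):
    im=vision.capture(n); cv2.imwrite(f"pics/{n}F.png",im); H,S,V=cv2.split(cv2.cvtColor(im,cv2.COLOR_BGR2HSV))
    roi=np.zeros_like(V); roi[230:415,50:245]=255
    red=(((H<8)|(H>172))&(S>150)&(V>130)).astype(np.uint8)*255&roi
    print("redtop",rect(n,red,.099)[:3])
    a=cv2.imread(f"pics/{n}0.png"); d=cv2.absdiff(a,im).max(2); ys,xs=np.where((d>60)&(roi>0)); print("changed px near mat",len(xs))
E
```

```text
tip in stop [-0.0443 -0.1335] z 0.1622 yaw 0.0 [-0.2 -0.2 -0.1] 17.2667 0.08527899871327244
scene [235, 178, 14, 10, 73] [-0.0988  0.0841]
scene [247, 186, 14, 11, 83] [-0.0628  0.08  ]
scene [264, 195, 15, 12, 94] [-0.0185  0.0836]
scene [277, 204, 15, 12, 95] [0.0167 0.0796]
scene [296, 213, 15, 13, 105] [0.0615 0.084 ]
scene [309, 223, 16, 13, 116] [0.0959 0.0796]
side [247, 181, 16, 11, 94] [-0.0967  0.0833]
side [257, 191, 16, 11, 96] [-0.0594  0.0795]
side [271, 200, 17, 12, 107] [-0.0162  0.0831]
side [282, 210, 17, 13, 112] [0.0198 0.0794]
side [298, 221, 18, 13, 121] [0.0633 0.0829]
side [310, 232, 17, 14, 127] [0.0985 0.0793]
[ 0.49007525 -0.4157582   0.21871452] [-0.80439653 -0.79874863 -0.34485886] 0.085189460710838
redtop (array([ 490. , -421.3]), array([20.6, 67.3]), 0.2)
changed px near mat 3125
redtop (array([ 492. , -420.9]), array([22.1, 67.6]), 0.7)
changed px near mat 2993
```

```bash
python3 -c "
from cell import bot; print(bot.job_done())"
```

```text
the job is handed in; nothing more can be done
None
```

I dragged the white bin home between the two row bins, set the hook back on its rest and handed the job in at about 17 s; the hand-in gave no verdict, but the last camera check showed the white bin at the bar, square with both row bins, and the hook's handle within 4 mm of where I found it.

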